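Set the push-to-turn selector of the porch tyre inflator and start it

TASK

On the bench tyre inflator, bring the press-and-turn selector from its rest mark to the two-bar mark, one stop at a time: press it down, turn it clockwise to the one-bar stop and let go so that it springs back up there, then take it again, press and turn it on to the two-bar stop and let go so that it springs up there too. Then, and not before, push the start button right down and let it come back up. Do not knock over or shift the other things lying about.

Things in the scene. Friction and masses are not known exactly. Their poses are not given: they have to be found in the camera images.
- inflator: bench tyre inflator, fixed: grey plastic box 200 (x) x 190 (y) mm, deck 100 mm above the table. Origin: table level under its centre; front (-x) with brass outlet faces the robot at yaw 0. On the deck, own frame, mm: selector axis (-35, 40), start button (-55, -55), flat gauge 54 wide, 16 high at (35, -55), handle 32 high along x = 85 from y = -80 to 25
- selector_grip (a point): on the axis of the black selector, 34 mm above the deck when up; sinks and turns with it. Skirt: disc 60 mm across, upper face 18 mm below this point; on it an upright bar to grip, 14 mm wide, 52 long, 26 high (18 mm below to 8 mm above this point). Own x runs along the bar; its pointer end (-x, white line) is 29 mm out, the other 23 mm
- selector_pointer (a point): tip of the selector's pointer: top edge of the bar at its long end, which has a white line
- press (a joint): how far the selector is pressed down, m: 0 up, 0.008 fully down; spring 5.4 N at first, 9 N fully down. It turns past a stop only while pressed 5 mm or more; let go between stops, it stays caught 5 mm down; at a stop it springs up to 0 and is locked there (about 0.08 rad of play either way)
- turn (a joint): angle of the selector, rad, growing clockwise seen from above; at 0 the pointer points to the inflator's own -x. Rest: anywhere from 0 to 0.35 (loose there); one-bar stop 1.3; two-bar stop 2.6; three-bar stop 3.9; end stop 4.0
- two_bar_mark (a point): middle of the two-bar mark on the deck. Flat white raised marks stand round the selector, 42 mm from its axis: a dot (rest), then clockwise one bar (the first stop), two bars, three bars; each bar 12 x 3 mm
- start (a joint): how far the start button is pressed, m: 0 is up, 0.006 is fully down; spring, about 5 N fully down
- start_top (a point): centre of the top of the start button, a round grey cap 26 mm across in a dark steel collar, on the inflator's deck; top 18 mm above the deck when up; pressed straight down
- organizer: bystander: black plastic parts organizer, 200 x 200 x 100 mm, fixed, with two pull-out trays towards the robot (handles stand out 35 mm); origin at table level under its centre
- lube: bystander: white capped lube bottle standing upright on the table, 42 mm across, 125 mm high; origin centre of its base
- bumper: bystander: blue silicone bumper, a low dome 38 mm across and 18 mm high, lying on the inflator's deck; origin centre of its base
- clamp: bystander: aluminium seat clamp, a ring 38 mm across and 14 mm high with a bolt lug, lying on the organizer; origin centre of its base
- lockring: bystander: steel cassette lockring tool, a stepped cylinder 29 mm across and 46 mm high, standing on the organizer; origin centre of its base
- spanner: bystander: spanner, 160 mm long, lying on the table along its own x
- driver: bystander: screwdriver, 180 mm long, lying on the table along its own x
- sprocket: bystander: dark steel spacer ring, 64 mm across and 6 mm high, lying on the table

How it is judged:
By the outcome, as a careful person would: the job done as asked, in the order asked, and still so for the second after the job is handed in, with the robot touching nothing.
It also fails if it takes over 72 s, if anything falls off the work surface, if the arm or the gripper's body presses on something with over 40 N, if the wrist force passes 120 N, or if a joint passes its speed limit or range.

ROBOT

A 6-joint arm with a two-finger parallel gripper is mounted at the origin on the work surface. World frame = base frame: x ahead of the robot, y to its left, z up, the work surface at z = 0. Lengths are in mm, angles in degrees, forces in N, time in s.
With the tool pointing down it reaches from about 300 to 850 mm from the base axis. Payload 4.2 kg.
Tool frame: the origin (TCP) lies midway between the tips of the shut fingers; the grasp point (between the pads) lies 19 mm behind it; z points along the fingers, y is the line along which they close (so a half turn about z gives the same grasp; the last joint's range is limited). The gripper opens to 91 mm and grips with 3 to 60 N. Pads are 32 mm wide; open, the fingers measure 118 mm over their backs; the gripper's body (76 mm by 178 mm) begins 60 mm behind the grasp point.
Start: joints at [75.802, 18.312, 89.639, -0, 72.044, -1.146], TCP at [129.856, 560.161, 213.976] pointing down, gripper open.
Joint ranges: [-177.97, 177.97], [-48.28, 115.42], [12.27, 149.76], [-77.06, 257.06], [2.81, 150.46], [-146.56, 146.56]. Speed limits (degrees/s): [147.25, 147.25, 180, 180, 180, 180].

INTERFACE

Orientations are given as [roll, pitch, yaw] about the fixed x, y, z axes, in that order (R = Rz(yaw) Ry(pitch) Rx(roll)).
In Python, from workcell import env gives the robot as it stands.
- The arm moves only by the tool send_rows, never from a script. Its argument "steps" is a list that holds one entry, the list of rows, each a list of 5 numbers: the shift along the tool's x, y, z scaled (see below), then the turn about the tool's z scaled (see below), then the opening, from 0 (shut) to 1 (fully open). In form: [[[dx, dy, dz, yaw, fingers], ...]]. A call has 1 to 5 rows; each row shifts and turns the commanded pose from where the row before left it, along the tool's axes as they then stand; what a row does not reach is not made up. The controller multiplies each number of a shift by 0.04 m and each number of a turn by 0.12 rad. A row lasts 1/12 s, in which the tool goes at most 41.7 mm and 7.16 degrees, less where a joint would pass 70% of its speed; a pose out of reach is approached as far as the arm can. A call with a number of a shift or a turn outside -1 to 1 is refused whole. A call with a gripper value outside its range is refused whole. The fingers move at their own pace and stop on an object; "squeeze" is the grip in N (left out, the last holds). Time passes only in rows, so rows that do not move let the fingers close. It gives the time, the measured TCP pose, the force, the opening and the grip force at its end, in the units of the state.
- env.state(): the state, without advancing time (a new reading comes with each control period).
- env.grab_frame(name): name is "scene" or "top" or "wrist"; returns a dict with "pixels" (400x640x3 uint8, red, green, blue), "depth" (400x640 float32, mm along the optical axis (not along the pixel's ray), 0 where there is no reading), "intrinsics" (3x3 intrinsics, pixels), "dist" ([k1, k2, p1, p2, k3] as OpenCV has them; the pictures are not rectified), "cam_to_world" (4x4, takes a point from camera to world coordinates). Camera axes: x right, y down, z forward; pixel columns grow to the right and rows downward; lengths in mm; the calibration is good to about 2 mm. A picture is of the moment at which its call begins.
- env.job_done(): hands the job in; it is judged then, once.
The state is a dict: "time_s": time; "qpos": joint angles; "qvel": joint speeds; "effort": joint torques, N m; "ee_pos": TCP position; "ee_rot": TCP orientation; "force": force on the tool from outside, world axes, zero at the start; "torque": the same for the moment, N m; "gripper_width": finger opening in mm; "gripper_force": force on a finger pad.
Only numpy, scipy, OpenCV 4.12 (cv2) and the standard library are available. Lean on these libraries where they do the work, as an engineer would, in place of code of your own. Each camera call takes 0.05 s, during which the arm holds its last target. There are 200 camera calls.

## Working session

There is one attempt and no reset: what is moved stays moved. The work goes in short steps, Python scripts to look and compute and a tool call to move; the robot and the scene stay as the last step left them, time stands still between calls to the robot, and variables do not carry over. Pictures are saved under pics/ and viewed, at most 10 in all, crops included, and the job is handed in when it is done.

Besides the shell and the picture viewer there is one more tool, called after "Request:" by a JSON object that holds its "name" and its "arguments", one argument or row to a line. send_rows: Moves the arm, as the interface text tells. Shifts and turns lie within -1 to 1; 1 stands for 0.04 m of shift or 0.12 rad of turn. Its arguments: {"type":"object","properties":{"steps":{"type":"array"},"squeeze":{"type":"number"}},"required":["steps"]}

```bash
ls; mkdir -p pics
python3 - <<'E'
from workcell import env
import cv2,numpy as np
s=env.state(); print(s)
for n in("scene","top"):
    f=env.grab_frame(n); np.savez(f"pics/{n}0.npz",**f)
    cv2.imwrite(f"pics/{n}0.png",f["pixels"][:,:,::-1]); print(f["cam_to_world"].round(3),f["intrinsics"],f["dist"])
E
```

```text
pics
{'time_s': 0.0, 'qpos': array([ 7.58023939e+01,  1.83511855e+01,  8.97069233e+01, -8.93943303e-04,
        7.20428644e+01, -1.14560827e+00]), 'qvel': array([-0.07256585, -0.04042637, -0.06750459, -0.08739119,  0.08479401,
        0.00788091]), 'effort': array([ 3.16038087e-03, -4.12468064e+01, -2.31972510e+01,  7.31675536e-02,
        4.57328826e-02, -1.60888094e-04]), 'ee_pos': array([129.73228841, 559.65449025, 213.12133761]), 'ee_rot': array([-1.79899030e+02, -1.16904903e-03,  1.66948277e+02]), 'force': array([-0.71149879,  0.65528607,  0.01774833]), 'torque': array([ 0.04768097, -0.00057825, -0.01838208]), 'gripper_force': 0.0, 'gripper_width': 91.04247382091998}
[[ 5.320000e-01  5.570000e-01 -6.380000e-01  1.343072e+03]
 [ 8.470000e-01 -3.430000e-01  4.060000e-01 -4.837320e+02]
 [ 8.000000e-03 -7.560000e-01 -6.540000e-01  8.978710e+02]
 [ 0.000000e+00  0.000000e+00  0.000000e+00  1.000000e+00]] [[467.82703205   0.         329.67927125]
 [  0.         467.82703205 198.35385166]
 [  0.           0.           1.        ]] [-0.02391493  0.          0.          0.          0.        ]
[[ 2.800000e-02 -9.930000e-01  1.180000e-01  4.165300e+02]
 [-9.990000e-01 -3.000000e-02 -1.100000e-02  2.431400e+01]
 [ 1.500000e-02 -1.180000e-01 -9.930000e-01  1.594045e+03]
 [ 0.000000e+00  0.000000e+00  0.000000e+00  1.000000e+00]] [[456.56685565   0.         315.7281952 ]
 [  0.         456.56685565 197.0086658 ]
 [  0.           0.           1.        ]] [-0.12453637  0.          0.          0.          0.        ]
```

View pics/scene0.png

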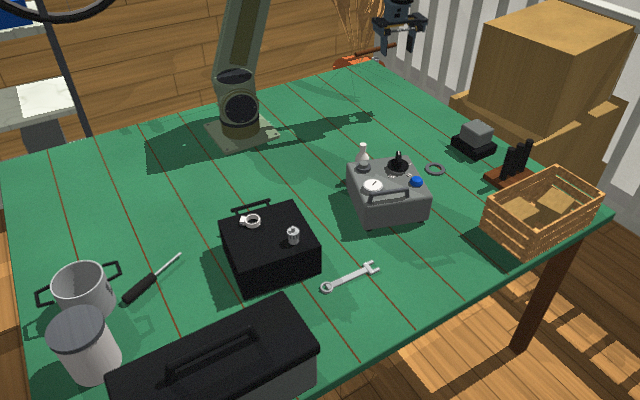

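View pics/top0.png

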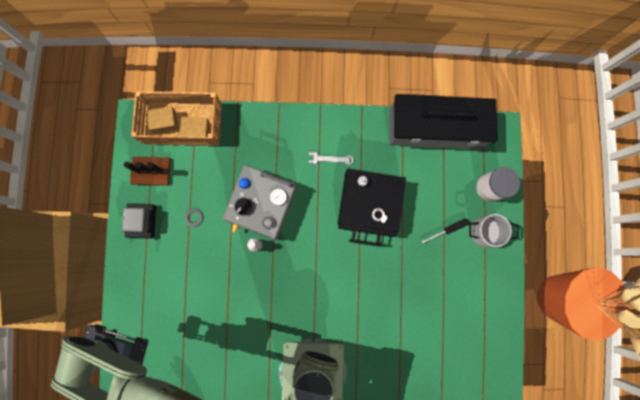

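The scene view shows the inflator near (390,190). In the top view it is centred at (261,202), with the selector at (244,207), bumper (244,183), gauge (278,197), start button (269,223) and lube (254,244) just in front of it.

```bash
cat > h.py <<'E'
import cv2,numpy as np
def ray(f,uv):
    K,T=f["intrinsics"],f["cam_to_world"]
    p=cv2.undistortPoints(np.float64(uv).reshape(-1,1,2),K,f["dist"]).reshape(-1,2)
    d=np.c_[p,np.ones(len(p))]@T[:3,:3].T
    return T[:3,3],d
def onplane(f,uv,z):
    o,d=ray(f,uv); return o+d*((z-o[2])/d[:,2])[:,None]
def proj(f,P):
    T=np.linalg.inv(f["cam_to_world"]); c=np.float64(P).reshape(-1,3)@T[:3,:3].T+T[:3,3]
    return cv2.projectPoints(c,np.zeros(3),np.zeros(3),f["intrinsics"],f["dist"])[0].reshape(-1,2)
def cloud(f):
    h,w=f["depth"].shape; v,u=np.mgrid[:h,:w]
    o,d=ray(f,np.c_[u.ravel(),v.ravel()])
    return (o+d*f["depth"].reshape(-1,1)).reshape(h,w,3)
E
python3 - <<'E'
from h import *
f=dict(np.load("pics/top0.npz")); P=cloud(f)
r=np.zeros(P.shape[:2],bool); r[155:245,215:305]=1
m=r&(abs(P[...,2]-100)<8)&(f["depth"]>0)
pts=P[m][:,:2].astype(np.float32); print(len(pts),np.median(P[m][:,2])); R=cv2.minAreaRect(pts); print(R,cv2.boxPoints(R))
print("sel",onplane(f,[[244,207]],134),"btn",onplane(f,[[269,223]],118),"bump",onplane(f,[[244,183]],110),"gauge",onplane(f,[[278,197]],116),"lube",onplane(f,[[254,244]],120))
cx,cy=R[0]
for yaw in R[2]+np.arange(4)*90-180:
    c,s=np.cos(np.radians(yaw)),np.sin(np.radians(yaw))
    print(yaw,[ (cx+c*a-s*b,cy+s*a+c*b) for a,b in((-35,40),(-55,-55),(35,-55))])
E
```

```text
2460 98.58259753016387
((558.016845703125, 199.83755493164062), (187.24671936035156, 232.99874877929688), 70.19398498535156) [[416.68594  151.22672 ]
 [635.90173   72.278206]
 [699.3478   248.4484  ]
 [480.13196  327.3969  ]]
sel [[551.45810637 237.09245967 134.        ]] btn [[503.42923126 156.02160779 118.        ]] bump [[632.87254125 244.29089181 110.        ]] gauge [[589.16825075 130.1861278  116.        ]] lube [[434.21897072 201.59057288 120.        ]]
-109.80601501464844 [(np.float64(607.5099380821687), np.float64(219.21366926758134)), (np.float64(524.9063777243666), np.float64(270.22005922232086)), (np.float64(494.41107528733966), np.float64(185.54399100187106))]
-19.806015014648438 [(np.float64(538.6407313671843), np.float64(249.33064731068433)), (np.float64(487.63434141244477), np.float64(166.72708695288225)), (np.float64(572.3104096328946), np.float64(136.23178451585528))]
70.19398498535156 [(np.float64(508.5237533240813), np.float64(180.4614405956999)), (np.float64(591.1273136818834), np.float64(129.4550506409604)), (np.float64(621.6226161189103), np.float64(214.13111886141016))]
160.19398498535156 [(np.float64(577.3929600390657), np.float64(150.34446255259692)), (np.float64(628.3993499938051), np.float64(232.948022910399)), (np.float64(543.7232817733554), np.float64(263.44332534742597))]
```

Request:
{"name": "send_rows", "arguments": {
  "steps": [
    [[-0.8,-0.52,-0.2,0,1],[-0.8,-0.52,-0.2,0,1],[-0.8,-0.52,-0.2,0,1],[-0.8,-0.52,-0.2,0,1],[-0.8,-0.52,-0.2,0,1]]
  ]
}}

```text
time_s: 0.52
ee_pos: [262.9, 421.1, 253.9]
ee_rot: [-180.0, -0.0, 167.0]
force: [1.1, 0.3, 0.6]
gripper_width: 91.1
gripper_force: 0.0
```

Request:
{"name": "send_rows", "arguments": {
  "steps": [
    [[-0.8,-0.52,-0.2,0,1],[-0.8,-0.52,-0.2,0,1],[-0.8,-0.52,-0.2,0,1],[-0.8,-0.52,-0.2,0,1],[-0.8,-0.52,-0.2,0,0.5]]
  ]
}}

```text
time_s: 0.93
ee_pos: [395.3, 283.5, 294.1]
ee_rot: [-180.0, -0.0, 167.0]
force: [0.9, 0.8, 0.3]
gripper_width: 87.1
gripper_force: 0.0
```

Request:
{"name": "send_rows", "arguments": {
  "steps": [
    [[-0.8,-0.52,-0.2,0,0.5],[-0.8,-0.52,-0.2,0,0.5],[-0.8,-0.52,-0.2,0,0.5],[0,0,0,0,0.5],[0,0,0,0,0.5]]
  ]
}}

```text
time_s: 1.35
ee_pos: [475.0, 201.5, 317.6]
ee_rot: [180.0, -0.0, 166.7]
force: [-0.4, -0.2, -0.1]
gripper_width: 54.1
gripper_force: 0.0
```

Run:
```python
from workcell import env
from h import *
s=env.state(); print(s["ee_pos"],s["ee_rot"],s["force"],s["gripper_width"])
f=env.grab_frame("wrist"); np.savez("pics/w1.npz",**f); cv2.imwrite("pics/w1.png",f["pixels"][:,:,::-1]); print(f["cam_to_world"].round(2))
```

```text
[474.97049739 201.48490416 317.61870799] [ 1.79998892e+02 -3.75197456e-02  1.66733027e+02] [-0.42716003 -0.24551438 -0.12928376] 54.1365952298401
[[ 2.3000e-01  9.5000e-01  2.3000e-01  4.0947e+02]
 [ 9.7000e-01 -2.2000e-01 -5.0000e-02  2.1726e+02]
 [-0.0000e+00  2.4000e-01 -9.7000e-01  4.8890e+02]
 [ 0.0000e+00  0.0000e+00  0.0000e+00  1.0000e+00]]
```

View pics/w1.png

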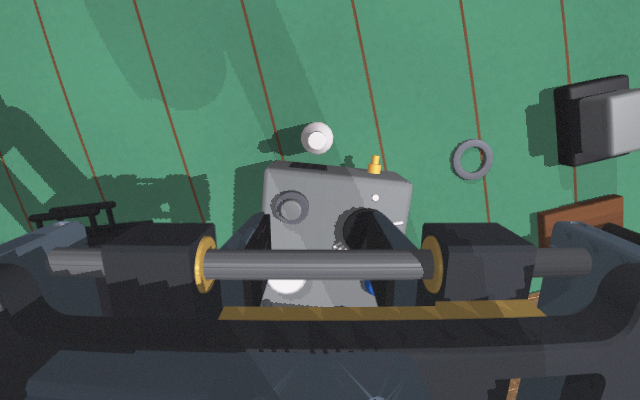

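The wrist view shows the start button at (291,208), rest dot (376,198), one-bar mark (398,223), the lube cap (317,140), and the selector half hidden at (360,232). I'll back off to clear the fingers.

Request:
{"name": "send_rows", "arguments": {
  "steps": [
    [[0.9,0,0,0,0.5],[0.9,0,0,0,0.5],[0.9,0,0,0,0.5],[0,0,0,0,0.5],[0,0,0,0,0.5]]
  ]
}}

```text
time_s: 1.82
ee_pos: [366.6, 228.1, 318.1]
ee_rot: [180.0, 0.0, 167.2]
force: [0.2, 0.3, 0.1]
gripper_width: 45.7
gripper_force: 0.0
```

Run:
```python
from workcell import env
from h import *
s=env.state(); print(s["ee_pos"],s["ee_rot"],s["force"],s["gripper_width"])
f=env.grab_frame("wrist"); np.savez("pics/w2.npz",**f)
cv2.imwrite("pics/w2.png",cv2.resize(f["pixels"][60:260,230:430,::-1],None,fx=3,fy=3,interpolation=cv2.INTER_CUBIC)); print(f["cam_to_world"].round(2))
```

```text
[366.62775153 228.14476772 318.13294463] [1.79965170e+02 1.98990432e-02 1.67200572e+02] [0.17304846 0.31231447 0.05877398] 45.65045794941214
[[ 2.2000e-01  9.5000e-01  2.3000e-01  3.0078e+02]
 [ 9.8000e-01 -2.2000e-01 -5.0000e-02  2.4333e+02]
 [ 0.0000e+00  2.4000e-01 -9.7000e-01  4.8934e+02]
 [ 0.0000e+00  0.0000e+00  0.0000e+00  1.0000e+00]]
```

View pics/w2.png

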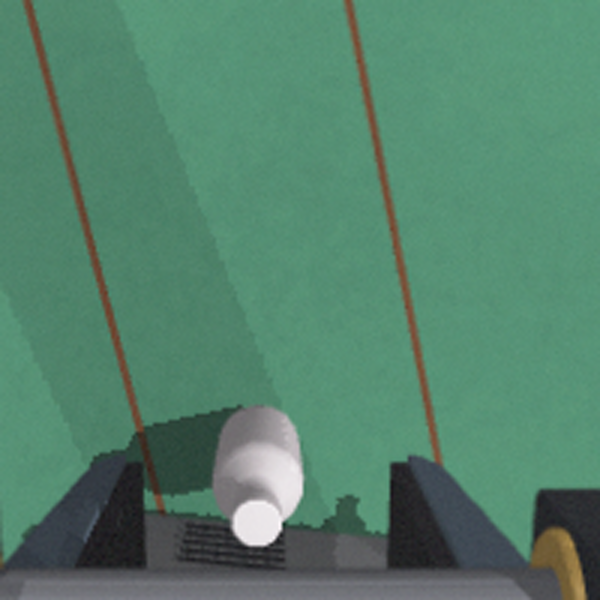

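Wrong way: only the lube bottle (cap at about (316,234)) and the front edge of the inflator are in view. I'll move forward past the inflator.

Request:
{"name": "send_rows", "arguments": {
  "steps": [
    [[-1,0.1,0,0,0.5],[-1,0.1,0,0,0.5],[-1,0.1,0,0,0.5],[-1,0.1,0,0,0.5],[-1,0.1,0,0,0.5]]
  ]
}}

```text
time_s: 2.28
ee_pos: [570.9, 201.0, 317.1]
ee_rot: [-180.0, -0.0, 166.9]
force: [0.7, 0.1, 0.7]
gripper_width: 45.5
gripper_force: 0.0
```

Request:
{"name": "send_rows", "arguments": {
  "steps": [
    [[-0.5,0.2,0,0,0.5],[0,0,0,0,0.5],[0,0,0,0,0.5],[0,0,0,0,0.5]]
  ]
}}

```text
time_s: 2.62
ee_pos: [589.4, 204.7, 317.1]
ee_rot: [-180.0, -0.1, 166.9]
force: [0.8, -0.9, -0.0]
gripper_width: 45.7
gripper_force: 0.0
```

Run:
```python
from workcell import env
from h import *
s=env.state(); print(s["ee_pos"],s["ee_rot"],s["force"],s["gripper_width"])
f=env.grab_frame("wrist"); np.savez("pics/w3.npz",**f)
cv2.imwrite("pics/w3.png",cv2.resize(f["pixels"][60:260,200:460,::-1],None,fx=3,fy=3,interpolation=cv2.INTER_CUBIC)); print(f["cam_to_world"].round(2))
```

```text
[589.35315446 204.72774319 317.14989218] [-1.79958885e+02 -8.71864010e-02  1.66943826e+02] [ 0.75161686 -0.87468292 -0.03014709] 45.665525526413134
[[ 2.3000e-01  9.5000e-01  2.3000e-01  5.2394e+02]
 [ 9.7000e-01 -2.2000e-01 -5.0000e-02  2.2037e+02]
 [-0.0000e+00  2.4000e-01 -9.7000e-01  4.8849e+02]
 [ 0.0000e+00  0.0000e+00  0.0000e+00  1.0000e+00]]
```

View pics/w3.png

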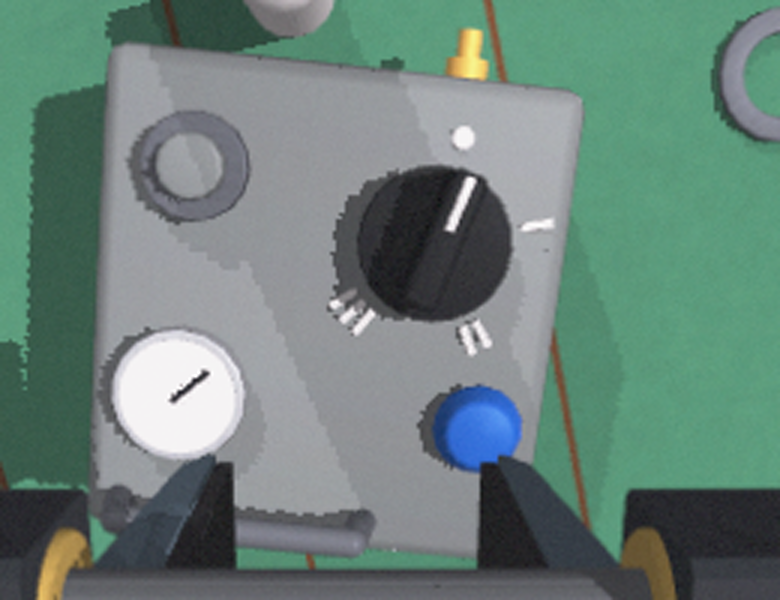

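The wrist crop is clear. In crop pixels: selector skirt centre ≈(435,245) with white line (472,180)–(453,230); rest dot (463,137); one bar (537,225); two bars (474,337); three bars (352,312); start cap (189,165); bumper (478,428).

```bash
cat > m.py <<'E'
from h import *
from scipy.optimize import least_squares
f=dict(np.load("pics/w3.npz"))
u=lambda p:np.array(p)/3.+[200,60]
P=cloud(f)
im=f["pixels"].astype(int); M=((im.min(2)>185)).astype(np.uint8)
n,l,st,c=cv2.connectedComponentsWithStats(M[60:210,200:420].copy())
for i in range(1,n):
    if st[i,4]>4: print(st[i],(c[i]*3).round(0))
m=onplane(f,u([[463,137],[537,225],[474,337],[352,312]]),101)[:,:2]
th=np.array([0,1.3,2.6,3.9])
def r(x):
    a=x[2]+np.pi-th
    return (x[:2]+42*np.c_[np.cos(a),np.sin(a)]-m).ravel()
s=least_squares(r,[552,238,-.3]); x=s.x
print("axis",x[:2],"yaw",np.degrees(x[2]),"res",s.fun.round(1))
L=onplane(f,u([[472,180],[453,230]]),142); d=L[0]-L[1]
print("line",L,"dir",np.degrees(np.arctan2(d[1],d[0])),"turn",x[2]+np.pi-np.arctan2(d[1],d[0]))
b=onplane(f,u([[189,165]]),118)[0]
R=np.array([[np.cos(x[2]),-np.sin(x[2])],[np.sin(x[2]),np.cos(x[2])]])
print("btn",b,"own offset from axis",R.T@(b[:2]-x[:2]),"exp -20,-95")
print("bump",onplane(f,u([[478,428]]),110))
print("depth z: deck",np.median(P[145:155,280:300,2]), "btn",P[115,263], "sel line",P[128,354])
print("handle tape z",P[236,310])
E
python3 m.py
```

```text
[151  42   8   8  50] [463. 136.]
[149  59  10  18  54] [460. 203.]
[173  73  12   4  35] [537. 224.]
[110 100   4   3   9] [334. 303.]
[113 103   6   5  16] [346. 315.]
[118 103   7   9  26] [363. 321.]
[158 107   6   9  26] [482. 334.]
[154 108   5  11  28] [467. 339.]
[  38  110   43   40 1363] [177. 392.]
axis [554.60914867 246.40163522] yaw -21.593037393207265 res [-1.4 -2.9  2.3  1.5  0.8  0.1 -1.7  1.3]
line [[532.79174749 260.17384336 142.        ]
 [548.31365916 250.08549708 142.        ]] dir 146.97845836848253 turn 0.19946502753663964
btn [503.93095667 160.63274503 118.        ] own offset from axis [-15.55771464 -98.39989422] exp -20,-95
bump [[630.61737195 246.60442311 110.        ]]
depth z: deck 100.58969954348402 btn [504.20498717 161.45071435 123.07314356] sel line [540.06961934 254.91054606 143.40838597]
handle tape z [652.76458868 179.8519905  127.45875427]
```

```bash
cat >> m.py <<'E'
print("---refit: bars + button + bar line on axis, dot left free")
def r2(x):
    a=x[2]+np.pi-th; q=(x[:2]+42*np.c_[np.cos(a),np.sin(a)]-m)[1:].ravel()
    c,sn=np.cos(x[2]),np.sin(x[2]); bb=x[:2]+[c*-20+sn*95,sn*-20-c*95]-b[:2]
    nrm=np.array([-d[1],d[0]])/np.hypot(d[0],d[1])
    return np.r_[q,bb,nrm@(x[:2]-L[0,:2])]
s=least_squares(r2,x); y=s.x
print(y[:2],np.degrees(y[2]),s.fun.round(1)); print("turn",y[2]+np.pi-np.arctan2(d[1],d[0]))
v=m[0]-y[:2]; print("dot r",np.hypot(*v),"ang",y[2]+np.pi-np.arctan2(v[1],v[0]))
# skirt: dark disc contour at z=116
sk=onplane(f,u([[358,245],[512,245],[435,166],[435,322]]),116); print("skirt l/r/t/b",sk.round(1)[:,:2].tolist(), "mid",sk.mean(0)[:2])
E
python3 m.py | sed -n '/---/,$p'
```

```text
---refit: bars + button + bar line on axis, dot left free
[554.36760575 244.61470609] -19.036638033022985 [ 0.2 -0.1  0.2  0.2 -0.3  0.3  0.5  0.7  1.3]
turn 0.24408261336773185
dot r 42.48050603541505 ang 0.1621455831892069
skirt l/r/t/b [[547.5, 215.7], [560.8, 273.3], [525.3, 250.6], [583.2, 238.2]] mid [554.19969462 244.43651958]
```

Request:
{"name": "send_rows", "arguments": {
  "steps": [
    [[0.54,0.39,0,0,0.5],[0.54,0.39,0,0,0.5],[0,0,0.5,0.97,0.5],[0,0,0.5,0.97,0.5],[0,0,0.5,0.97,0.5]]
  ]
}}

```text
time_s: 3.08
ee_pos: [553.1, 245.6, 258.7]
ee_rot: [179.9, 0.1, 146.7]
force: [-0.1, 0.8, -0.0]
gripper_width: 45.8
gripper_force: 0.0
```

Request:
{"name": "send_rows", "arguments": {
  "steps": [
    [[0,0,0.8,0,0.5],[0,0,0.8,0,0.5],[0,0,0.7,0,0.5],[0,0,0,0,0.5],[0,0,0,0,0.5]]
  ]
}}

```text
time_s: 3.5
ee_pos: [553.2, 244.9, 165.9]
ee_rot: [-179.9, -0.1, 147.0]
force: [1.0, 0.3, 1.0]
gripper_width: 45.7
gripper_force: 0.0
```

```bash
cat > to.py <<'E'
import sys,numpy as np
from workcell import env
t=[float(a) for a in sys.argv[1:]]; s=env.state(); y=np.radians(s["ee_rot"][2]); p=s["ee_pos"]
d=np.array(t[:3])-p
print(p.round(1),s["ee_rot"].round(1),s["force"].round(1),round(s["gripper_width"],1),"j6",s["qpos"][5].round(1))
print("units",((np.cos(y)*d[0]+np.sin(y)*d[1])/40).round(3),((np.sin(y)*d[0]-np.cos(y)*d[1])/40).round(3),(-d[2]/40).round(3),(-(np.radians(t[3])-y)/.12).round(2))
E
python3 to.py 554.3 244.6 118 147
```

```text
[553.2 244.9 165.9] [-1.799e+02 -1.000e-01  1.470e+02] [1.  0.3 1. ] 45.7 j6 -34.2
units -0.028 0.009 1.198 -0.0
```

Request:
{"name": "send_rows", "arguments": {
  "steps": [
    [[-0.02,0.01,0.5,0,0.5],[0,0,0.4,0,0.5],[0,0,0.2,0,0.5],[0,0,0,0,0.5]]
  ]
}}

```text
time_s: 3.83
ee_pos: [555.2, 245.0, 122.5]
ee_rot: [180.0, 0.0, 147.0]
force: [0.5, -0.1, 0.0]
gripper_width: 45.5
gripper_force: 0.0
```

Request:
{"name": "send_rows", "arguments": {
  "steps": [
    [[0,0,0,0,0.1],[0,0,0,0,0],[0,0,0,0,0],[0,0,0,0,0],[0,0,0,0,0]]
  ],
  "squeeze": 25
}}

```text
time_s: 4.25
ee_pos: [555.2, 244.1, 122.7]
ee_rot: [-179.9, 0.1, 147.0]
force: [-4.6, -9.2, 4.2]
gripper_width: 14.7
gripper_force: 4.4
```

Request:
{"name": "send_rows", "arguments": {
  "steps": [
    [[0,0,0,0,0],[0,0,0,0,0],[0,0,0,0,0]]
  ]
}}

```text
time_s: 4.5
ee_pos: [554.9, 243.5, 122.5]
ee_rot: [-179.9, 0.0, 147.0]
force: [-2.3, -5.0, 4.4]
gripper_width: 13.8
gripper_force: 25.0
```

Request:
{"name": "send_rows", "arguments": {
  "steps": [
    [[0,-0.03,0.1,0,0],[0,0,0.1,0,0],[0,0,0.04,0,0],[0,0,0,0,0]]
  ]
}}

```text
time_s: 4.83
ee_pos: [554.8, 243.4, 114.7]
ee_rot: [180.0, 0.1, 146.9]
force: [-3.5, -3.5, 12.2]
gripper_width: 13.9
gripper_force: 25.0
```

Request:
{"name": "send_rows", "arguments": {
  "steps": [
    [[0,0,0.02,0.7,0],[0,0,0,0.7,0],[0,0,0,0.7,0],[0,0,0,0.7,0],[0,0,0,0,0]]
  ]
}}

```text
time_s: 5.25
ee_pos: [554.7, 243.2, 114.6]
ee_rot: [180.0, 0.1, 127.5]
force: [-5.2, -4.7, 16.0]
gripper_width: 13.7
gripper_force: 25.0
```

Request:
{"name": "send_rows", "arguments": {
  "steps": [
    [[0,0,0,0.7,0],[0,0,0,0.7,0],[0,0,0,0.7,0],[0,0,0,0.7,0],[0,0,0,0.7,0]]
  ]
}}

```text
time_s: 5.67
ee_pos: [554.4, 243.0, 114.6]
ee_rot: [180.0, 0.1, 103.4]
force: [-6.1, -4.9, 16.5]
gripper_width: 13.8
gripper_force: 25.0
```

Request:
{"name": "send_rows", "arguments": {
  "steps": [
    [[0,0,0,0.7,0],[0,0,0,0.7,0],[0,0,0,0.7,0],[0,0,0,0.36,0],[0,0,0,0,0]]
  ]
}}

```text
time_s: 6.08
ee_pos: [554.1, 243.0, 114.6]
ee_rot: [180.0, 0.1, 86.6]
force: [-6.1, -5.3, 16.5]
gripper_width: 13.7
gripper_force: 25.0
```

Request:
{"name": "send_rows", "arguments": {
  "steps": [
    [[0,0,0,0,0.45],[0,0,0,0,0.45],[0,0,0,0,0.45],[0,0,0,0,0.45],[0,0,0,0,0.45]]
  ]
}}

```text
time_s: 6.5
ee_pos: [557.5, 244.7, 113.7]
ee_rot: [179.6, -0.2, 86.7]
force: [2.6, -1.0, 5.5]
gripper_width: 40.4
gripper_force: 2.8
```

Request:
{"name": "send_rows", "arguments": {
  "steps": [
    [[0,0,-0.9,0,0.45],[0,0,-0.9,0,0.45],[-0.5,0,-0.8,0,0.45],[-0.6,0,-0.8,0,0.45],[-0.6,0,-0.8,0,0.45]]
  ]
}}

```text
time_s: 6.92
ee_pos: [550.6, 175.8, 281.2]
ee_rot: [180.0, -0.1, 86.8]
force: [1.3, 0.7, -0.8]
gripper_width: 40.6
gripper_force: 0.0
```

Request:
{"name": "send_rows", "arguments": {
  "steps": [
    [[-0.3,0,-0.8,0,0.45],[0,0,0,0,0.45],[0,0,0,0,0.45]]
  ]
}}

```text
time_s: 7.17
ee_pos: [551.1, 163.8, 314.0]
ee_rot: [179.7, -0.1, 86.6]
force: [-0.4, -0.1, -0.5]
gripper_width: 41.0
gripper_force: 0.0
```

```bash
cat > look.py <<'E'
import sys
from workcell import env
from h import *
n=sys.argv[1]
f=env.grab_frame("wrist"); np.savez(f"pics/{n}.npz",**f)
u,v=proj(f,[554.3,244.6,120])[0]; print("axis px",u,v)
x0,y0=int(max(0,u-100)),int(max(0,v-100)); print("crop",x0,y0)
cv2.imwrite(f"pics/{n}.png",cv2.resize(f["pixels"][y0:y0+190,x0:x0+200,::-1],None,fx=3,fy=3,interpolation=cv2.INTER_CUBIC))
E
python3 look.py w4
```

```text
axis px 316.5358749167394 107.69840938569945
crop 216 7
```

View pics/w4.png

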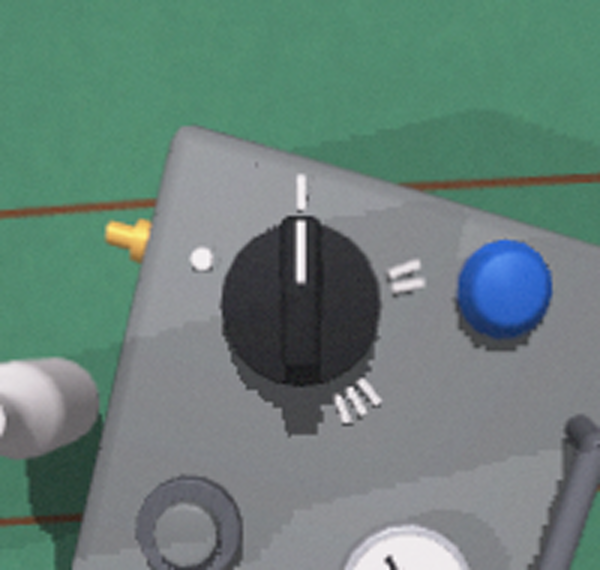

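The pointer's white line (301,250) lines up with the one-bar mark (301,192); bumper and lube are unmoved. I'll check the height to confirm it sprang up, and locate the axis again.

```bash
python3 - <<'E'
from h import *
f=dict(np.load("pics/w4.npz")); P=cloud(f); u=lambda p:np.array(p)/3.+[216,7]
g=dict(np.load("pics/w3.npz")); Q=cloud(g)
print("now line z",np.median(P[88:98,315:318,2]),"deck",np.median(P[60:66,290:295,2]),"skirt",np.median(P[105:115,300:304,2]))
print("before line z",np.median(Q[125:132,352:356,2]),"deck",np.median(Q[145:155,280:300,2]))
L=onplane(f,u([[301,225],[300,280]]),142); d=L[0]-L[1]; print(L,np.degrees(np.arctan2(d[1],d[0])))
print("skirt mid",onplane(f,u([[222,306],[380,306],[301,222],[301,385]]),116).mean(0))
E
python3 to.py 554.3 244.6 165 86.6
```

```text
now line z 143.4621953728301 deck 100.4525894095166 skirt 116.47927738510222
before line z 143.08788718859097 deck 100.58969954348402
[[555.57535251 269.29150606 142.        ]
 [554.14197531 251.17545699 142.        ]] 85.47607063159454
skirt mid [554.01819967 243.60830769 116.        ]
[550.2 164.  311.9] [ 1.799e+02 -1.000e-01  8.670e+01] [ 0.8  0.3 -0.3] 41.1 j6 18.7
units 2.017 -0.013 3.671 0.01
```

Request:
{"name": "send_rows", "arguments": {
  "steps": [
    [[0.66,0,0.6,0,0.45],[0.66,0,0.6,0,0.45],[0.66,-0.02,0.6,0,0.45],[0,0,0.9,0,0.45],[0,0,0.9,0,0.45]]
  ]
}}

```text
time_s: 7.63
ee_pos: [552.7, 245.2, 164.4]
ee_rot: [-179.9, 0.0, 86.9]
force: [0.1, 1.2, 0.1]
gripper_width: 40.9
gripper_force: 0.0
```

```bash
python3 to.py 554.3 243.9 123.5 86.5
```

```text
[552.7 245.2 164.4] [-179.9    0.    86.9] [0.1 1.2 0.1] 40.9 j6 25.9
units -0.031 0.041 1.022 0.06
```

Request:
{"name": "send_rows", "arguments": {
  "steps": [
    [[-0.02,0.03,0.5,0.03,0.45],[0,0,0.35,0,0.45],[0,0,0.17,0,0.45],[0,0,0,0,0.1],[0,0,0,0,0]]
  ],
  "squeeze": 25
}}

```text
time_s: 8.05
ee_pos: [554.7, 242.6, 126.2]
ee_rot: [-179.9, 0.0, 86.5]
force: [-0.1, -0.1, 0.9]
gripper_width: 30.8
gripper_force: 0.0
```

Request:
{"name": "send_rows", "arguments": {
  "steps": [
    [[0,0,0,0,0],[0,0,0,0,0],[0,0,0,0,0],[0,0,0,0,0],[0,0,0,0,0]]
  ]
}}

```text
time_s: 8.47
ee_pos: [554.2, 242.6, 127.7]
ee_rot: [-179.9, -0.1, 86.5]
force: [-5.1, 1.4, 5.0]
gripper_width: 13.5
gripper_force: 25.0
```

Request:
{"name": "send_rows", "arguments": {
  "steps": [
    [[0,0,0.1,0,0],[0,0,0.1,0,0],[0,0,0.05,0,0],[0,0,0,0,0]]
  ]
}}

```text
time_s: 8.8
ee_pos: [554.2, 242.7, 119.7]
ee_rot: [-180.0, -0.1, 86.5]
force: [-7.7, 0.4, 16.7]
gripper_width: 14.0
gripper_force: 25.0
```

Request:
{"name": "send_rows", "arguments": {
  "steps": [
    [[0,0,0,0.7,0],[0,0,0,0.7,0],[0,0,0,0.7,0],[0,0,0,0.7,0],[0,0,0,0.7,0]]
  ]
}}

```text
time_s: 9.22
ee_pos: [553.8, 242.7, 119.7]
ee_rot: [-179.9, -0.1, 62.2]
force: [-8.5, 1.4, 16.9]
gripper_width: 13.7
gripper_force: 25.0
```

Request:
{"name": "send_rows", "arguments": {
  "steps": [
    [[0,0,0,0.7,0],[0,0,0,0.7,0],[0,0,0,0.7,0],[0,0,0,0.7,0],[0,0,0,0.7,0]]
  ]
}}

```text
time_s: 9.63
ee_pos: [553.5, 243.0, 119.7]
ee_rot: [-179.9, -0.0, 38.1]
force: [-10.2, 1.3, 16.9]
gripper_width: 14.1
gripper_force: 25.0
```

Request:
{"name": "send_rows", "arguments": {
  "steps": [
    [[0,0,0,0.7,0],[0,0,0,0.7,0],[0,0,0,0.7,0],[0,0,0,0.7,0],[0,0,0,0.7,0]]
  ]
}}

```text
time_s: 10.05
ee_pos: [553.3, 243.3, 119.7]
ee_rot: [-179.8, 0.1, 14.0]
force: [-10.3, 1.4, 17.4]
gripper_width: 13.7
gripper_force: 25.0
```

Request:
{"name": "send_rows", "arguments": {
  "steps": [
    [[0,0,0,0.33,0],[0,0,0,0,0],[0,0,0,0,0]]
  ]
}}

```text
time_s: 10.3
ee_pos: [553.3, 243.4, 119.7]
ee_rot: [-179.8, 0.1, 12.0]
force: [-10.4, 1.8, 16.8]
gripper_width: 14.2
gripper_force: 25.0
```

Request:
{"name": "send_rows", "arguments": {
  "steps": [
    [[0,0,0,0,0.45],[0,0,0,0,0.45],[0,0,0,0,0.45],[0,0,0,0,0.45],[0,0,0,0,0.45]]
  ]
}}

```text
time_s: 10.72
ee_pos: [555.3, 241.9, 116.3]
ee_rot: [180.0, 0.0, 12.0]
force: [0.3, -0.5, 0.8]
gripper_width: 40.9
gripper_force: 0.1
```

Request:
{"name": "send_rows", "arguments": {
  "steps": [
    [[0,0,-0.9,0,0.45],[0,0,-0.9,0,0.45],[-0.5,0,-0.8,0,0.45],[-0.6,0,-0.8,0,0.45],[-0.6,0,-0.8,0,0.45]]
  ]
}}

```text
time_s: 11.13
ee_pos: [488.0, 227.6, 285.6]
ee_rot: [180.0, 0.0, 12.0]
force: [0.6, 0.4, -0.5]
gripper_width: 41.3
gripper_force: 0.0
```

Request:
{"name": "send_rows", "arguments": {
  "steps": [
    [[-0.3,0,-0.8,0,0.45],[0,0,0,0,0],[0,0,0,0,0]]
  ]
}}

```text
time_s: 11.38
ee_pos: [477.3, 225.7, 319.0]
ee_rot: [-179.9, -0.3, 12.1]
force: [1.3, -0.4, -0.1]
gripper_width: 30.2
gripper_force: 0.0
```

```bash
python3 look.py w5; python3 to.py 504 161 150 12
```

```text
axis px 316.77284897293276 109.1930641363046
crop 216 9
[476.9 225.4 316.9] [-1.8e+02 -1.0e-01  1.2e+01] [ 0.2 -0.6 -0.8] 26.5 j6 102.0
units 0.326 1.716 4.172 0.01
```

View pics/w5.png

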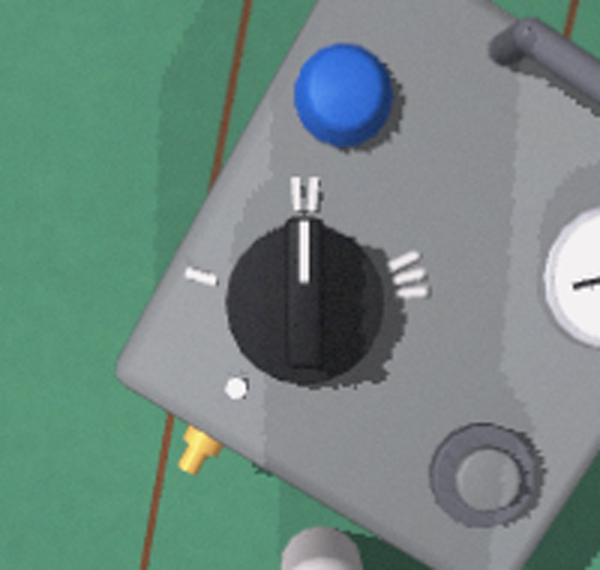

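The pointer line (304,250) stands at the two-bar mark (305,194). Start cap is at (489,478), its collar around (486,476).

```bash
python3 - <<'E'
from h import *
f=dict(np.load("pics/w5.npz")); P=cloud(f); u=lambda p:np.array(p)/3.+[216,9]
print("line z",np.median(P[83:103,316:319,2]),"skirt",np.median(P[105:115,302:306,2]))
L=onplane(f,u([[304,223],[304,280]]),142); d=L[0]-L[1]; print(np.degrees(np.arctan2(d[1],d[0])))
print("btn",onplane(f,u([[489,478]]),118))
r=P[145:190,355:402,2].round(0)
x=u([489,478]).round().astype(int); print("cap",np.median(P[x[1]-4:x[1]+5,x[0]-4:x[0]+5,2])); print("row",P[x[1],x[0]-26:x[0]+26,2].round(0))
E
python3 to.py 504 161 150 12
```

```text
line z 143.37830136783134 skirt 116.40376368299499
12.010042498287996
btn [[504.00537809 159.33553644 118.        ]]
cap 122.36541298871686
row [100. 101. 102. 100. 100. 101. 104. 110. 112. 111. 111. 114. 112. 112.
 115. 121. 122. 122. 122. 122. 123. 491. 122. 125. 123. 122. 123. 123.
 123. 123. 123. 123. 123. 122. 123. 123. 122. 114. 113. 112. 113. 112.
 100. 101. 101. 101. 101. 101. 101.  99. 100. 101.]
[476.9 225.4 316.9] [-1.8e+02 -1.0e-01  1.2e+01] [ 0.2 -0.6 -0.8] 26.5 j6 102.0
units 0.326 1.716 4.172 0.01
```

Request:
{"name": "send_rows", "arguments": {
  "steps": [
    [[0.17,0.87,0,0,0],[0.17,0.87,0.3,0,0],[0,0,0.9,0,0],[0,0,0.9,0,0],[0,0,0.9,0,0]]
  ]
}}

```text
time_s: 11.85
ee_pos: [504.4, 159.1, 193.3]
ee_rot: [180.0, 0.1, 11.9]
force: [-0.3, 0.4, 0.3]
gripper_width: 0.4
gripper_force: 0.0
```

Request:
{"name": "send_rows", "arguments": {
  "steps": [
    [[0,0,0.9,0,0],[0,0,0.3,0,0],[0,0,0,0,0]]
  ]
}}

```text
time_s: 12.1
ee_pos: [501.2, 159.0, 142.7]
ee_rot: [179.9, 0.7, 12.0]
force: [-0.2, -0.0, -0.2]
gripper_width: 0.3
gripper_force: 0.0
```

```bash
python3 to.py 504.2 160.3 124 12
```

```text
[501.2 159.  142.7] [179.9   0.7  12. ] [-0.2 -0.  -0.2] 0.3 j6 94.3
units 0.081 -0.017 0.467 0.0
```

Request:
{"name": "send_rows", "arguments": {
  "steps": [
    [[0,0,0.2,0,0],[0,0,0.15,0,0],[0,0,0,0,0],[0,0,0,0,0]]
  ]
}}

```text
time_s: 12.43
ee_pos: [505.0, 160.4, 135.2]
ee_rot: [-180.0, -0.1, 12.0]
force: [0.5, 0.2, 0.6]
gripper_width: 0.5
gripper_force: 0.0
```

Request:
{"name": "send_rows", "arguments": {
  "steps": [
    [[0,0,0.1,0,0],[0,0,0.1,0,0],[0,0,0,0,0],[0,0,0,0,0]]
  ]
}}

```text
time_s: 12.77
ee_pos: [504.5, 160.3, 126.7]
ee_rot: [-180.0, 0.0, 12.0]
force: [-0.6, 0.3, -0.1]
gripper_width: 0.5
gripper_force: 0.0
```

Request:
{"name": "send_rows", "arguments": {
  "steps": [
    [[0,0,0.1,0,0],[0,0,0.08,0,0],[0,0,0,0,0],[0,0,0,0,0]]
  ]
}}

```text
time_s: 13.1
ee_pos: [505.0, 160.4, 119.8]
ee_rot: [-180.0, -0.1, 12.0]
force: [0.4, -0.2, 2.0]
gripper_width: 0.9
gripper_force: 1.4
```

Request:
{"name": "send_rows", "arguments": {
  "steps": [
    [[0,0,0.08,0,0],[0,0,0,0,0],[0,0,0,0,0]]
  ]
}}

```text
time_s: 13.35
ee_pos: [505.0, 160.4, 116.7]
ee_rot: [-180.0, -0.1, 12.0]
force: [0.8, 0.9, 4.0]
gripper_width: 0.2
gripper_force: 2.3
```

Request:
{"name": "send_rows", "arguments": {
  "steps": [
    [[0,0,0.06,0,0],[0,0,0,0,0],[0,0,0,0,0]]
  ]
}}

```text
time_s: 13.6
ee_pos: [505.1, 160.4, 116.1]
ee_rot: [-180.0, -0.1, 12.0]
force: [-2.8, -1.5, 14.8]
gripper_width: 0.6
gripper_force: 7.6
```

Request:
{"name": "send_rows", "arguments": {
  "steps": [
    [[0,0,0.06,0,0],[0,0,0,0,0],[0,0,0,0,0]]
  ]
}}

```text
time_s: 13.85
ee_pos: [505.1, 160.5, 115.9]
ee_rot: [-180.0, -0.2, 12.0]
force: [-7.2, -1.6, 28.0]
gripper_width: 0.5
gripper_force: 14.2
```

The button reached its hard stop, with about 6 mm of travel and 28 N. Now straight up and clear.

Request:
{"name": "send_rows", "arguments": {
  "steps": [
    [[0,0,-0.3,0,0],[0,0,-0.5,0,0],[0,0,-0.9,0,0],[0,0,-0.9,0,0],[0,0,-0.9,0,0]]
  ]
}}

```text
time_s: 14.27
ee_pos: [503.4, 159.9, 252.1]
ee_rot: [180.0, 0.2, 12.0]
force: [1.1, 0.7, 0.3]
gripper_width: 0.8
gripper_force: 0.0
```

Request:
{"name": "send_rows", "arguments": {
  "steps": [
    [[-0.5,-0.5,-0.8,0,0],[-0.7,-0.6,-0.3,0,0],[-0.7,-0.6,0,0,0],[0,0,0,0,0],[0,0,0,0,0]]
  ]
}}

```text
time_s: 14.68
ee_pos: [415.1, 210.8, 294.7]
ee_rot: [180.0, 0.0, 12.2]
force: [0.1, -0.1, -0.0]
gripper_width: 0.7
gripper_force: 0.0
```

```bash
python3 look.py w6
python3 - <<'E'
from h import *
f=dict(np.load("pics/w6.npz")); P=cloud(f)
for n,p,t in(("btn",(504.3,160.5,120),4),("sel",(559,245.5,142),2)):
    u,v=proj(f,p)[0].round().astype(int); print(n,u,v,np.median(P[v-t:v+t+1,u-t:u+t+1,2]))
E
```

```text
axis px 315.1975733377823 42.16103536962106
crop 215 0
btn 384 110 122.51049468738597
sel 315 31 142.89585606259908
```

View pics/w6.png

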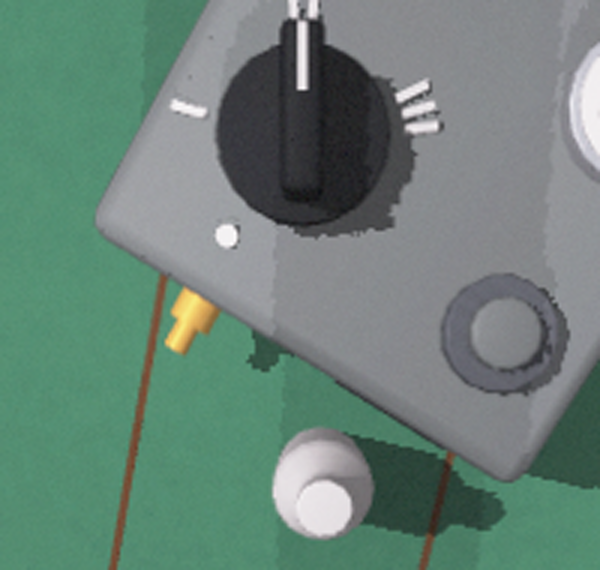

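The selector stays up at two bars (line at (303,60)), the button (505,333) is back up at 122.5 mm, and the lube bottle (323,490) is standing.

```bash
python3 -c "
from workcell import env
print(env.job_done())"
```

```text
the job is handed in; nothing more can be done
None
```

I turned the selector to one bar, then to two bars, letting it spring up at each stop, then pushed the start button fully down; it came back up, and nothing in view had moved when I handed in at about 15 s.

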